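# View a concrete core under the sprung shutter

### The job

Load the concrete core into the viewing box for a half-lit surface check: lower it into the open drawer, set it down upright on the drawer floor rather than dropping it, let go, and push the drawer fully shut. Then slide the spring-loaded shutter on top of the box by its upright tab to half of its travel, where the tab lines up with the middle of the three index marks, and finish while still holding it there, as it springs shut if let go. Leave the other lab things where they are.

Things in the scene. Friction and masses are not known exactly. Their poses are not given: they have to be found in the camera images.
- core: Plain grey concrete cylinder, 45 mm diameter, 50 mm tall, about 0.13 to 0.27 kg, standing upright on the bench to the right or to the left of the viewing box. Origin: centre of its underside; z is its axis.
- viewer: Viewing box fixed to the bench: grey metal box 150 mm deep (x), 190 mm wide (y), 76 mm high, drawer in its front. Origin: centre of its footprint at bench height; x points from the front (robot side) to the back, y to the left, z up. On top, beside the shutter, two low aluminium rails run along y, tops 84 mm above the bench, 8 mm wide, at x = -65 and +25 mm.
- drawer (a joint): Drawer of the viewing box, opening 0 = fully shut, 0.110 = fully open (m); it slides along the box's -x to open and starts 0.085 to 0.105 open. Push along the box's +x to shut; about 1.5 N of friction, no spring, no latch, stops solidly at 0. Its line is 35 mm to the box's -y side.
- drawer_in (a point): Centre of the drawer's inner floor, 8 mm above the bench; moves with the drawer; axes as the box's. Inner space 101 mm along x, 86 mm along y; side and rear walls 18 mm above the floor; front panel 8 mm thick, 106 mm wide, its top 66 mm above the bench. 0.10 open, this point is 49.5 mm ahead of the box's front face; inside the box there is 68 mm under the top.
- drawer_pull (a point): Middle of the front face of the drawer's pull, a level aluminium bar 60 mm wide (y), 12 mm high, 14 mm deep, standing out of the white front panel; this point is 52 mm above the bench and moves with the drawer. Push here to shut it.
- shutter (a joint): Shutter, a steel plate 80 x 80 x 4 mm over a 64 mm window in the box's top; its upper face is 81 mm above the bench. 0 = closed (start), 0.035 = half travel, 0.070 = fully open (m). It slides along the box's +y to open. A spring pulls it shut: about 2.6 N closed, 7 N at half, 12 N fully open; let go, it closes by itself.
- tab (a point): Upright aluminium tab on the shutter, 34 mm along the box's x, 10 mm thick along y, 30 mm tall; this point is at the centre of its underside, 81 mm above the bench; axes as the box's. Moves with the shutter; pinch it across its thickness from above or push its -y face.
- sampling_ring: Bystander: open steel ring, 60 mm diameter, 40 mm tall; origin at the centre of its underside. Stands on the bench on the other side of the box from the core.
- mould: Bystander: brass mould, 71 mm diameter, 98 mm tall, on a 104 mm round base plate; origin at the centre of its underside.
- slot_weight: Bystander: flat red C-shaped weight about 104 mm across, 24 mm tall; origin at its centre on the bench.
- mark_half (a point): Middle of the three black index lines on top of the box, behind the shutter, 76 mm above the bench, at x = 43, y = 28 mm in the box's frame; the others lie 35 mm to either side along y. They show the tab's centre at closed (y = -7), half travel (28) and fully open (63 mm).
There are look-alikes about, which are no part of the job. What is shaped like the core but green, red or turquoise is not meant.

How it is judged:
By the outcome, as a careful person would: the job done as asked, in the order asked, and still so for the second after the job is handed in, while the arm keeps its last pose, push and grip.
It also fails if it takes over 59 s, if anything falls off the work surface, if the arm or the gripper's body presses on something with over 40 N, if the wrist force passes 120 N, or if a joint passes its speed limit or range.

### The arm

A 6-joint arm with a two-finger parallel gripper is mounted at the origin on the work surface. World frame = base frame: x ahead of the robot, y to its left, z up, the work surface at z = 0. Lengths are in m, angles in degrees, forces in N, time in s.
With the tool pointing down it reaches from about 0.375 to 0.9 m from the base axis. Payload 3.1 kg.
Tool frame: the origin (TCP) lies midway between the tips of the shut fingers; the grasp point (between the pads) lies 19 mm behind it; x points along the fingers, z is the direction in which the jaws open and shut, and the axes are right-handed (so a half turn about x gives the same grasp; the last joint's range is limited). The gripper opens to 87 mm and grips with 3 to 60 N. Pads are 19 mm wide; open, the fingers measure 117 mm over their backs; the gripper's body (75 mm by 190 mm) begins 51 mm behind the grasp point.
Start: joints at [-78.696, 30.224, 82.088, -0, 67.689, -10.227], TCP at [0.229, -0.581, 0.223] pointing down, gripper open.
Joint ranges: [-176.69, 176.69], [-43.24, 126.21], [12.49, 139.97], [-82, 262], [0, 151.66], [-163.58, 163.58]. Speed limits (degrees/s): [159.86, 159.86, 180, 180, 180, 180].

### API

Orientations are given as a 3x3 rotation matrix whose columns are the frame's x, y, z axes.
In Python, from rig import * gives the robot as it stands.
- The arm moves only by the tool play_rows, never from a script. Its argument "rows" is a list that holds one entry, the list of rows, each a list of 7 numbers: the shift along the tool's x, y, z in m, then the turn, a rotation vector about the tool's x, y, z in degrees, then the finger opening in m, from 0 to 0.087. A call has 1 to 12 rows; each row is the pose to reach, as a shift and turn from the pose commanded when the call began, along the tool's axes at that moment; what a row does not reach only later rows make up. A row lasts 1/10 s, in which the tool goes at most 50 mm and 8.59 degrees, less where a joint would pass 70% of its speed; a pose out of reach is approached as far as the arm can. A call with a gripper value outside its range is refused whole. The fingers move at their own pace and stop on an object; the grip force is fixed at half the most. Time passes only in rows, so rows that repeat a pose let the fingers close. It gives the time, the measured TCP pose, the force and the opening at its end, in the units of the state.
- read_state(): the state, without advancing time (a new reading comes with each control period).
- capture(name): name is "side" or "top"; returns a dict with "pixels" (384x512x3 uint8, red, green, blue), "intrinsics" (3x3 intrinsics, pixels), "k1" (the pictures are not rectified: a ray, as slopes to the right and down, at radius r is drawn at 1 + k1 r^2 times it, then the intrinsics apply), "rvec" (rotation vector, rad) and "tvec" (3), from world to camera coordinates, as OpenCV has them. Camera axes: x right, y down, z forward; pixel columns grow to the right and rows downward; lengths in m; the calibration is good to about 2 mm. A picture is of the moment at which its call begins. There is no depth.
- hand_in(): hands the job in, once; it reports no verdict.
Trained networks look in the newest picture that a camera, given by its name, has taken for a name from the list of things; names that differ only in an ending like _2 or _b are one class to them, and where a whole thing is asked for, a point or a joint stands for the part that bears it (a point fixed in the world has none). Each returns a list of dicts, best first, with "p" (0 to 1); they miss things now and then, are a little off and sometimes report something else, mostly with a low value. They report only what shows in the picture. A call takes as long as a camera call. They do not tell look-alikes from the thing itself.
- trace(camera, target): "mask" (384x512 bool, what is visible of it) and "at" ([column, row] in pixels, amid what is visible of it).
The state is a dict: "time_s": time; "joint_positions": joint angles; "qvel": joint speeds; "tau": joint torques, N m; "position": TCP position; "tcp_rot": TCP orientation; "force": force on the tool from outside, world axes, zero at the start; "moment": the same for the moment, N m; "opening": opening from 0.0 (shut) to 1.0 (fully open).
Only numpy, scipy, OpenCV 4.12 (cv2) and the standard library are available. Lean on these libraries where they do the work, as an engineer would, in place of code of your own. Each camera call takes 0.05 s, during which the arm holds its last target.

## Working session

There is one attempt and no reset: what is moved stays moved. The work goes in short steps, Python scripts to look and compute and a tool call to move; the robot and the scene stay as the last step left them, time stands still between calls to the robot, and variables do not carry over. Pictures are saved under pics/ and viewed, and the job is handed in when it is done.

Besides the shell and the picture viewer there is one more tool, called after "Emit:" by a JSON object that holds its "op" and its "data". play_rows: Moves the arm, as the interface text tells. Its arguments: {"type":"object","properties":{"rows":{"type":"array"}},"required":["rows"]}

```bash
ls; mkdir -p pics
python3 - <<'E'
from rig import *
import cv2,numpy as np
s=read_state(); print({k:np.round(v,3).tolist() for k,v in s.items()})
for n in("side","top"):
    c=capture(n); cv2.imwrite(f"pics/{n}0.png",cv2.cvtColor(c["pixels"],cv2.COLOR_RGB2BGR)); print(n,c["intrinsics"],c["k1"],c["rvec"],c["tvec"])
E
```

```text
pics
{'time_s': 0.0, 'joint_positions': [-78.695, 30.276, 82.155, -0.0, 67.689, -10.227], 'qvel': [0.059, -0.002, -0.07, 0.037, -0.064, -0.132], 'tau': [-0.001, -44.005, -17.659, 0.063, 0.058, -0.0], 'position': [0.229, -0.581, 0.222], 'tcp_rot': [[-0.0, 0.93, 0.367], [0.002, 0.367, -0.93], [-1.0, 0.0, -0.002]], 'force': [0.318, -0.02, 0.379], 'moment': [-0.01, -0.026, 0.011], 'opening': 1.0}
side [[473.24409583   0.         254.38854624]
 [  0.         473.24409583 190.23071043]
 [  0.           0.           1.        ]] 0.06783790388543517 [ 0.89651249 -2.3737151   1.22512129] [0.41583048 0.2779897  1.02577748]
top [[416.73470215   0.         257.46443698]
 [  0.         416.73470215 187.03929709]
 [  0.           0.           1.        ]] -0.07567919501069659 [ 2.19754188 -2.19334385  0.05359272] [0.0309768  0.53748537 1.10535771]
```

View pics/side0.png

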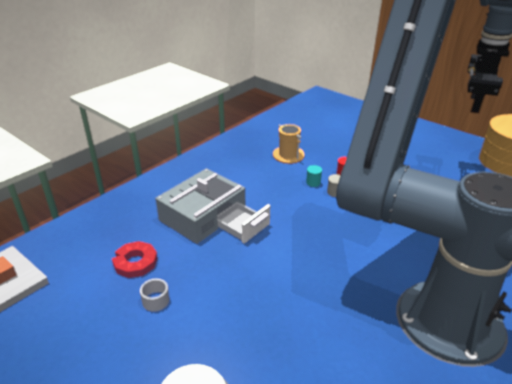

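View pics/top0.png

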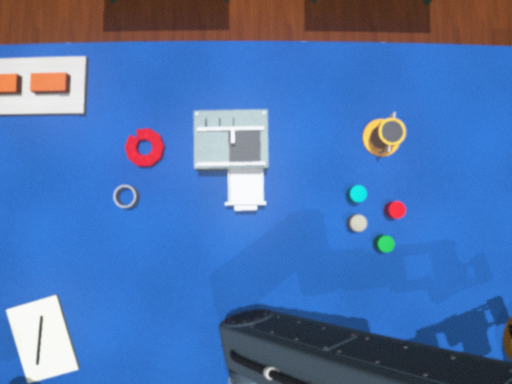

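```bash
cat > h.py <<'E'
from rig import *
import cv2,numpy as np
from scipy.optimize import minimize, least_squares
def cam(n):
    c=capture(n); c["d"]=np.array([c["k1"],0,0,0.]); return c
def proj(c,P):
    return cv2.projectPoints(np.asarray(P,float).reshape(-1,1,3),c["rvec"],c["tvec"],c["intrinsics"],c["d"])[0].reshape(-1,2)
def back(c,uv,z):
    p=cv2.undistortPoints(np.asarray(uv,float).reshape(-1,1,2),c["intrinsics"],c["d"]).reshape(-1,2)
    R=cv2.Rodrigues(c["rvec"])[0]; o=-R.T@c["tvec"].ravel()
    d=np.c_[p,np.ones(len(p))]@R
    return o+d*((z-o[2])/d[:,2])[:,None]
def save(c,name,roi=None,k=1,pts=None):
    im=cv2.cvtColor(c["pixels"],cv2.COLOR_RGB2BGR)
    x0,y0,x1,y1=roi or (0,0,512,384)
    im=cv2.resize(im[y0:y1,x0:x1],None,fx=k,fy=k,interpolation=cv2.INTER_CUBIC)
    if pts is not None:
        for p in pts: cv2.circle(im,(int((p[0]-x0+.5)*k),int((p[1]-y0+.5)*k)),2,(0,0,255),-1)
    cv2.imwrite("pics/"+name,im)
def cyl(x,y,z0,r,h,n=48):
    a=np.linspace(0,2*np.pi,n,endpoint=False)
    return np.vstack([np.c_[x+r*np.cos(a),y+r*np.sin(a),np.full(n,z)] for z in(z0,z0+h)])
def hullmask(c,P,s=4):
    m=np.zeros((384*s,512*s),np.uint8); h=cv2.convexHull(((proj(c,P)+.5)*s).astype(np.int32)); cv2.fillConvexPoly(m,h,1)
    return cv2.resize(m.astype(np.float32),(512,384),interpolation=cv2.INTER_AREA)
def W(v,p):  # viewer x,y,yaw
    p=np.atleast_2d(p).astype(float); c,s=np.cos(v[2]),np.sin(v[2])
    return np.c_[v[0]+c*p[:,0]-s*p[:,1],v[1]+s*p[:,0]+c*p[:,1],p[:,2]]
E
python3 - <<'E'
from h import *
for n in("top","side"):
    c=cam(n)
    save(c,f"{n}_v.png",(180,95,290,220) if n=="top" else (145,155,285,255),5 if n=="side" else 4.8)
    if n=="top": save(c,"top_c.png",(330,170,430,260),6)
    for t in("core","viewer","drawer_pull","tab","sampling_ring"):
        for r in trace(n,t)[:3]:
            m=r["mask"]; ys,xs=np.nonzero(m); print(n,t,round(r["p"],2),np.round(r["at"],1),m.sum(),xs.min(),xs.max(),ys.min(),ys.max(), np.round(back(c,[r["at"]],.05 if t=="core" else .076)[0],3))
E
```

```text
top core 0.82 [391.9 209.9] 346 384 405 200 218 [ 0.477 -0.319  0.05 ]
top core 0.75 [384.3 242.9] 329 373 394 234 252 [ 0.391 -0.298  0.05 ]
top core 0.64 [358.8 221.8] 299 347 367 214 230 [ 0.446 -0.232  0.05 ]
top viewer 0.61 [236.7 145.7] 5975 192 269 110 210 [0.64  0.085 0.076]
top viewer 0.33 [119.  197.4] 291 113 139 186 206 [0.507 0.386 0.076]
top drawer_pull 0.6 [242.7 188.7] 1468 226 265 168 210 [0.53  0.069 0.076]
top tab 0.67 [245.3 148.7] 1079 228 261 130 163 [0.632 0.063 0.076]
top sampling_ring 0.6 [119.5 192.3] 249 113 139 186 206 [0.52  0.384 0.076]
side core 0.86 [312.9 175.6] 278 306 321 166 187 [ 0.502 -0.201  0.05 ]
side core 0.65 [331.1 184.7] 228 327 339 175 197 [ 0.436 -0.197  0.05 ]
side core 0.58 [341.  167.3] 134 336 345 157 175 [ 0.465 -0.294  0.05 ]
side viewer 0.91 [207.2 211.9] 5201 156 269 169 242 [0.585 0.147 0.076]
side drawer_pull 0.6 [245.  220.1] 1380 217 270 202 242 [0.491 0.107 0.076]
side tab 0.64 [211.1 189.5] 535 196 233 178 200 [0.648 0.071 0.076]
side sampling_ring 0.61 [151.  288.4] 727 140 168 278 311 [0.486 0.404 0.076]
```

View pics/top_v.png

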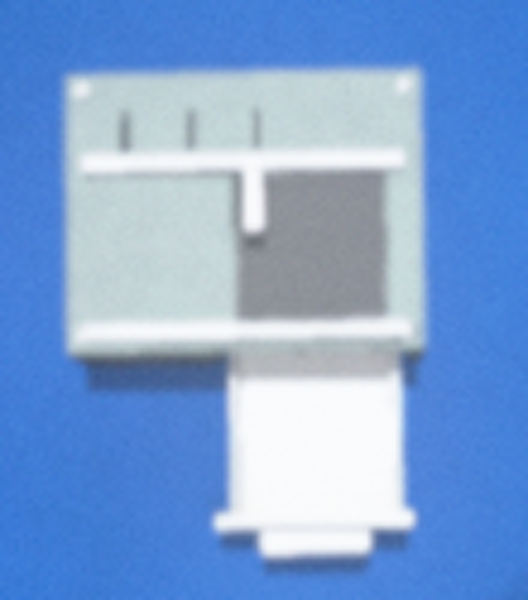

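View pics/side_v.png

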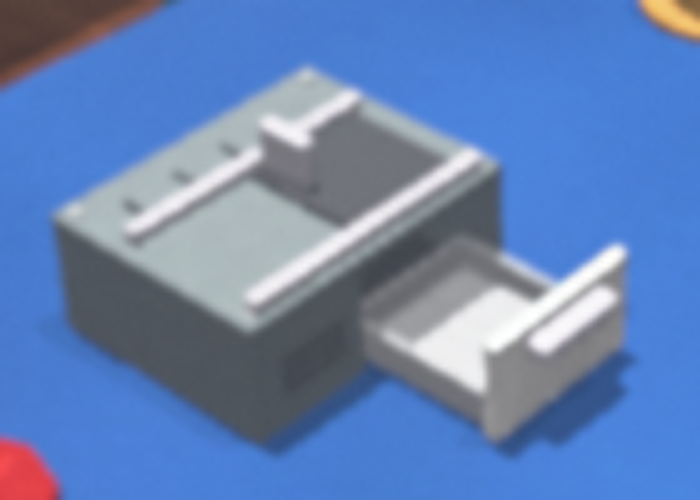

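View pics/top_c.png

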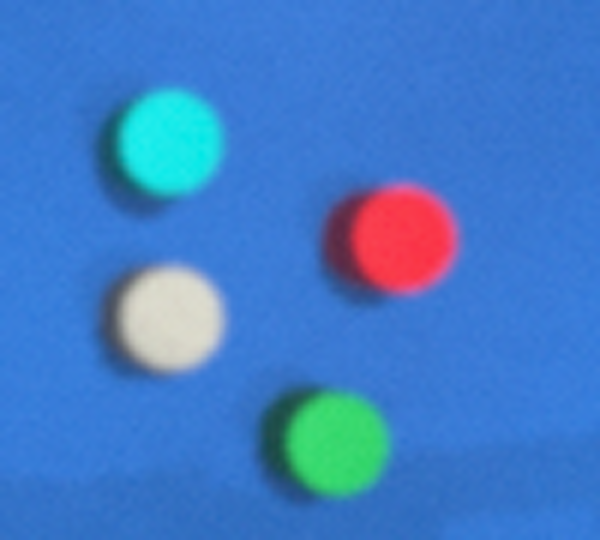

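```bash
cat > fit.py <<'E'
from h import *
ct,cs=cam("top"),cam("side")
T=lambda l:np.array(l)/4.8+[180,95]-.5
S=lambda l:np.array(l)/5+[145,155]-.5
P=[[75,95,76],[75,-95,76],[43,63,76],[43,28,76],[43,-7,76]]; 
ut=T([[66,70],[421,68],[125,131],[190,130],[256,129]])
Ps=[[75,95,76],[75,-95,76],[-75,-95,76],[-75,95,76],[-75,95,0]]
us=S([[53,214],[307,66],[501,165],[250,328],[262,446]])
def f(v): 
    return np.r_[(proj(ct,W(v,np.array(P)/1e3))-ut).ravel(),(proj(cs,W(v,np.array(Ps)/1e3))-us).ravel()]
r=least_squares(f,[.62,.08,0],loss="soft_l1"); v=r.x
print(v,np.degrees(v[2])); print(np.round(f(v).reshape(-1,2),1))
# drawer: opening q; panel front top edge corners and pull
# drawer_in x = -75-49.5+... at q=.1 -> -124.5 ; panel outer = in -50.5-8
uT=T([[214,520],[415,520]]) # panel top mid line ends (z=66)
uS=S([[487,343],[627,247]]) # panel top
def g(q):
    xm=-24.5-q[0]*1e3-50.5-4
    return np.r_[(proj(ct,W(v,np.array([[xm,18,66],[xm,-88,66]])/1e3))-uT).ravel(),(proj(cs,W(v,np.array([[xm,18,66],[xm,-88,66]])/1e3))-uS).ravel()]
q=least_squares(g,[.095]).x[0]; print("open",q,np.round(g([q]).reshape(-1,2),1))
print("drawer_in",W(v,[[-.0245-q,-.035,.008]]))
# core
hsv=cv2.cvtColor(ct["pixels"],cv2.COLOR_RGB2HSV)
m=((hsv[...,1]<90)&(hsv[...,2]>90)); m[:,:340]=0;m[:,375:]=0;m[:205]=0;m[240:]=0
ys,xs=np.nonzero(m);(u,w),rad=cv2.minEnclosingCircle(np.c_[xs,ys].astype(np.float32));print("core px",xs.mean(),ys.mean(),m.sum(),u,w,rad)
core=back(ct,[[xs.mean(),ys.mean()]],.05)[0];print("core",core)
for z in(0,.05):print(proj(cs,[[core[0],core[1],z]]))
for n,p in(("turq",(170/6+329.5,142/6+169.5)),("red",(404/6+329.5,240/6+169.5)),("green",(338/6+329.5,443/6+169.5))):print(n,back(ct,[p],.05)[0])
E
python3 fit.py
python3 - <<'E'
from h import *
c=cam("side"); save(c,"side_c.png",(290,145,360,215),8)
E
```

```text
[0.65963106 0.10001624 0.02203236] 1.2623613895571573
[[ 0.3  0.8]
 [ 0.2 -0.4]
 [ 0.5  0.1]
 [ 0.6 -0. ]
 [ 0.5 -0.1]
 [-0.5  0.6]
 [-0.3  0.6]
 [-0.1 -0.1]
 [-0.2  1. ]
 [-0.5  0.3]]
open 0.08683658065383022 [[ 1.1  0.3]
 [ 0.7 -0.5]
 [ 0.4  1. ]
 [-1.   0.6]]
drawer_in [[0.54909257 0.06257193 0.008     ]]
core px 357.1546762589928 222.66187050359713 278 357.1708068847656 222.5745391845703 9.525428771972656
core [ 0.44342036 -0.22721392  0.05      ]
[[333.11365245 193.30431164]]
[[334.80634046 179.31248402]]
turq [ 0.52009948 -0.22962843  0.05      ]
red [ 0.47753899 -0.33218836  0.05      ]
green [ 0.38961293 -0.30222887  0.05      ]
```

View pics/side_c.png

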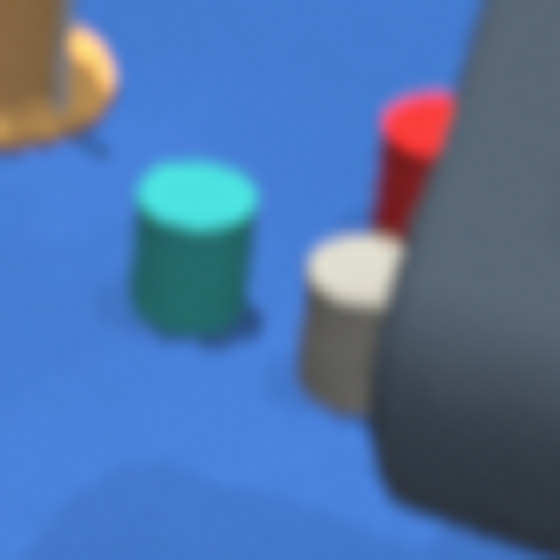

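Emit:
{"op": "play_rows", "data": {"rows": [[[0.07,0.3287,-0.2486,20.2,0,0,0.087],[0.07,0.3287,-0.2486,20.2,0,0,0.087],[0.07,0.3287,-0.2486,20.2,0,0,0.087],[0.07,0.3287,-0.2486,20.2,0,0,0.087],[0.07,0.3287,-0.2486,20.2,0,0,0.087],[0.07,0.3287,-0.2486,20.2,0,0,0.087],[0.07,0.3287,-0.2486,20.2,0,0,0.087],[0.07,0.3287,-0.2486,20.2,0,0,0.087],[0.07,0.3287,-0.2486,20.2,0,0,0.087],[0.07,0.3287,-0.2486,20.2,0,0,0.087],[0.07,0.3287,-0.2486,20.2,0,0,0.087],[0.07,0.3287,-0.2486,20.2,0,0,0.087]]]}}

```text
time_s: 2.05
position: [0.4439, -0.2308, 0.1529]
tcp_rot: [[0.001, 1.0, 0.022], [-0.001, 0.022, -1.0], [-1.0, 0.001, 0.001]]
force: [-0.5, -0.7, -0.7]
opening: 0.998
```

Run:
```python
from h import *
c=cam("side"); save(c,"side1.png",(280,110,400,230),5,pts=proj(c,[[.4435,-.2285,.05],[.4435,-.2285,0]]))
s=read_state(); print(s["position"],s["force"])
```

```text
[ 0.44376397 -0.23087727  0.15286017] [-0.29903696 -0.42212535  1.15751252]
```

View pics/side1.png

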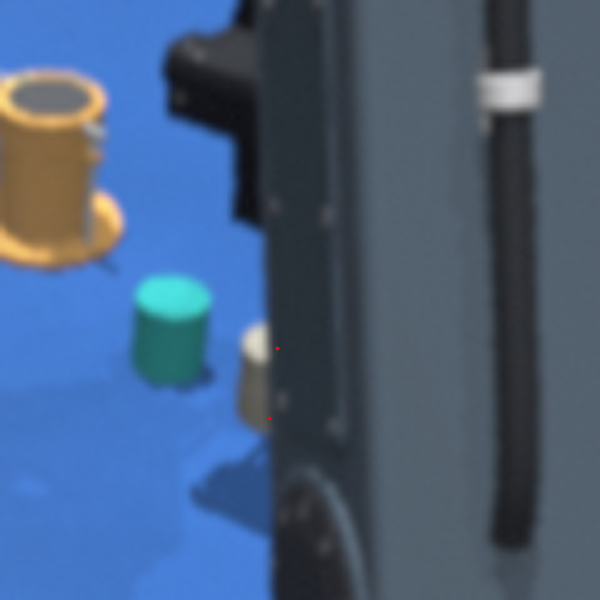

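Emit:
{"op": "play_rows", "data": {"rows": [[[0.03,0,-0.002,0,0,0,0.087],[0.06,0,-0.002,0,0,0,0.087],[0.085,0,-0.002,0,0,0,0.087],[0.105,0,-0.002,0,0,0,0.087],[0.12,0,-0.002,0,0,0,0.087],[0.13,0,-0.002,0,0,0,0.087],[0.135,0,-0.002,0,0,0,0.087],[0.135,0,-0.002,0,0,0,0.087],[0.135,0,-0.002,0,0,0,0.087]]]}}

```text
time_s: 3.0
position: [0.4441, -0.228, 0.018]
tcp_rot: [[0.001, 1.0, 0.023], [-0.001, 0.023, -1.0], [-1.0, 0.001, 0.001]]
force: [-0.4, 0.3, 0.4]
opening: 1.0
```

Emit:
{"op": "play_rows", "data": {"rows": [[[0,0,0,0,0,0,0.055],[0,0,0,0,0,0,0.05],[0,0,0,0,0,0,0.045],[0,0,0,0,0,0,0.04],[0,0,0,0,0,0,0.03],[0,0,0,0,0,0,0.03],[0,0,0,0,0,0,0.03],[0,0,0,0,0,0,0.03],[0,0,0,0,0,0,0.03]]]}}

```text
time_s: 3.9
position: [0.4442, -0.2278, 0.0176]
tcp_rot: [[0.001, 1.0, 0.023], [-0.001, 0.023, -1.0], [-1.0, 0.001, 0.001]]
force: [-0.1, -0.9, 0.9]
opening: 0.512
```

Emit:
{"op": "play_rows", "data": {"rows": [[[-0.01,0,0,0,0,0,0.03],[-0.03,0,0,0,0,0,0.03],[-0.06,0,0,0,0,0,0.03],[-0.09,0,0,0,0,0,0.03],[-0.12,0,0,0,0,0,0.03],[-0.13,0,0,0,0,0,0.03],[-0.13,0,0,0,0,0,0.03]]]}}

```text
time_s: 4.6
position: [0.4443, -0.2277, 0.1489]
tcp_rot: [[0.002, 1.0, 0.023], [-0.002, 0.023, -1.0], [-1.0, 0.002, 0.002]]
force: [-0.1, -0.4, -2.4]
opening: 0.507
```

Run:
```python
from h import *
s=read_state(); p=s["position"];R=np.array(s["tcp_rot"]);print(p,s["force"],s["opening"])
print(R.T@(np.array([.549,.0626,p[2]])-p))
c=cam("side"); save(c,"side2.png"); c=cam("top"); save(c,"top2.png")
```

```text
[ 0.44433412 -0.2276865   0.14888247] [-0.05928857 -0.40978881 -2.36872608] 0.5066716881228983
[-2.80880548e-04  1.11404026e-01 -2.87767722e-01]
```

View pics/side2.png

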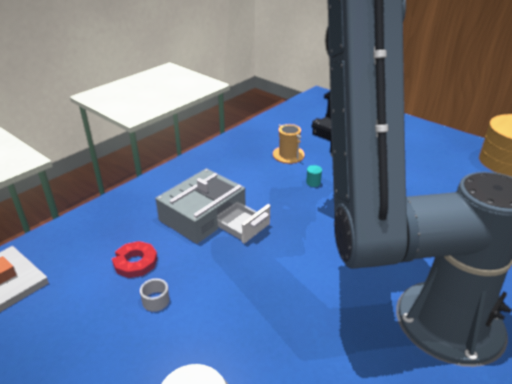

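Emit:
{"op": "play_rows", "data": {"rows": [[[0,0.008,-0.02,0,0,0,0.03],[0,0.019,-0.05,0,0,0,0.03],[0,0.033,-0.085,0,0,0,0.03],[0,0.047,-0.12,0,0,0,0.03],[0,0.06,-0.155,0,0,0,0.03],[0,0.074,-0.19,0,0,0,0.03],[0,0.087,-0.225,0,0,0,0.03],[0,0.098,-0.255,0,0,0,0.03],[0,0.106,-0.275,0,0,0,0.03],[0,0.1114,-0.2878,0,0,0,0.03],[0,0.1114,-0.2878,0,0,0,0.03],[0,0.1114,-0.2878,0,0,0,0.03]]]}}

```text
time_s: 5.9
position: [0.5477, 0.0623, 0.1465]
tcp_rot: [[-0.002, 1.0, 0.023], [-0.0, 0.023, -1.0], [-1.0, -0.002, 0.0]]
force: [-0.3, -0.2, -1.8]
opening: 0.51
```

Run:
```python
from h import *
s=read_state(); p=s["position"];print(p,s["force"],s["opening"])
c=cam("side"); save(c,"side3.png",(140,110,300,250),5); c=cam("top"); save(c,"top3.png",(180,95,290,220),4.8)
```

```text
[0.54771699 0.06234922 0.14653486] [-0.33076774 -0.21802841 -1.76500356] 0.5098623298799884
```

View pics/side3.png

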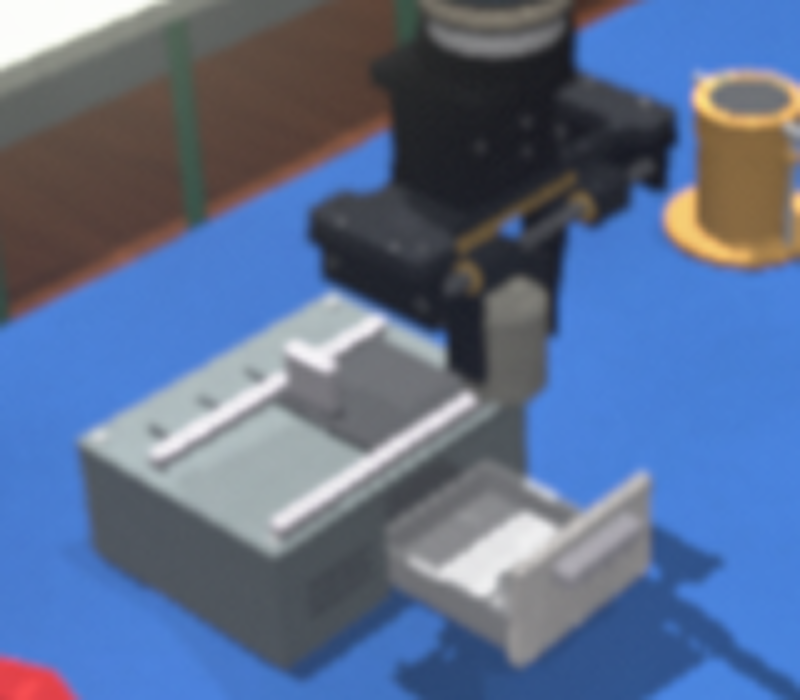

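View pics/top3.png

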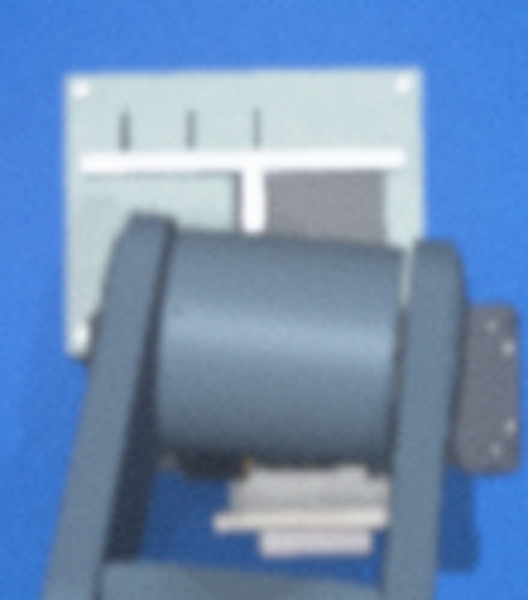

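Emit:
{"op": "play_rows", "data": {"rows": [[[0.02,0.001,0,0,0,0,0.03],[0.04,0.001,0,0,0,0,0.03],[0.06,0.001,0,0,0,0,0.03],[0.08,0.001,0,0,0,0,0.03],[0.095,0.001,0,0,0,0,0.03],[0.105,0.001,0,0,0,0,0.03],[0.111,0.001,0,0,0,0,0.03],[0.114,0.001,0,0,0,0,0.03],[0.115,0.001,0,0,0,0,0.03],[0.115,0.001,0,0,0,0,0.03]]]}}

```text
time_s: 7.0
position: [0.55, 0.0628, 0.033]
tcp_rot: [[0.001, 1.0, 0.023], [-0.0, 0.023, -1.0], [-1.0, 0.001, 0.0]]
force: [-0.1, -0.1, -1.1]
opening: 0.512
```

Run:
```python
from h import *
s=read_state(); p=s["position"];print(p,s["force"],s["opening"])
c=cam("side"); save(c,"side4.png",(140,110,300,250),5)
```

```text
[0.54995698 0.06279516 0.0329915 ] [-0.06577625 -0.14067322 -1.13326771] 0.5120277628319528
```

View pics/side4.png

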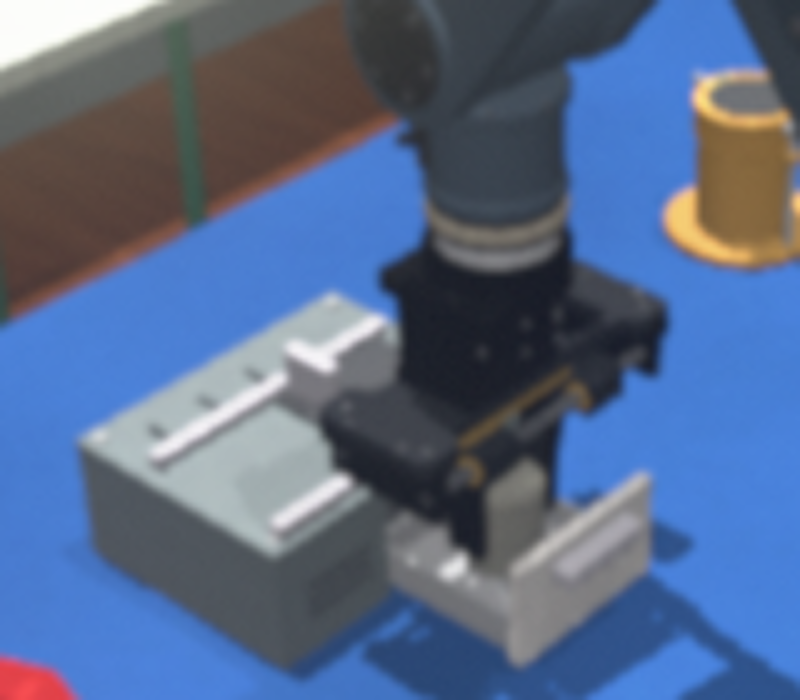

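Emit:
{"op": "play_rows", "data": {"rows": [[[0.002,0,0,0,0,0,0.03],[0.004,0,0,0,0,0,0.03],[0.005,0,0,0,0,0,0.03],[0.006,0,0,0,0,0,0.03],[0.006,0,0,0,0,0,0.03]]]}}

```text
time_s: 7.55
position: [0.5494, 0.0629, 0.0264]
tcp_rot: [[-0.0, 1.0, 0.023], [0.0, 0.023, -1.0], [-1.0, -0.0, -0.0]]
force: [1.0, 0.1, -1.3]
opening: 0.51
```

Emit:
{"op": "play_rows", "data": {"rows": [[[0.0005,0,0,0,0,0,0.03],[0.001,0,0,0,0,0,0.03],[0.001,0,0,0,0,0,0.03]]]}}

```text
time_s: 7.85
position: [0.5496, 0.0629, 0.0256]
tcp_rot: [[0.0, 1.0, 0.023], [0.0, 0.023, -1.0], [-1.0, 0.0, -0.0]]
force: [0.5, 0.1, 0.0]
opening: 0.505
```

Emit:
{"op": "play_rows", "data": {"rows": [[[0.0005,0,0,0,0,0,0.03],[0.0005,0,0,0,0,0,0.03],[0.0005,0,0,0,0,0,0.03]]]}}

```text
time_s: 8.15
position: [0.5496, 0.0629, 0.0256]
tcp_rot: [[0.0, 1.0, 0.023], [-0.0, 0.023, -1.0], [-1.0, 0.0, 0.0]]
force: [-2.4, 0.9, 5.1]
opening: 0.507
```

Emit:
{"op": "play_rows", "data": {"rows": [[[0,0,0,0,0,0,0.051],[0,0,0,0,0,0,0.051],[0,0,0,0,0,0,0.051],[0,0,0,0,0,0,0.051]]]}}

```text
time_s: 8.55
position: [0.5496, 0.0628, 0.0248]
tcp_rot: [[-0.0, 1.0, 0.023], [0.0, 0.023, -1.0], [-1.0, -0.0, -0.0]]
force: [0.1, 0.1, -0.4]
opening: 0.583
```

Emit:
{"op": "play_rows", "data": {"rows": [[[-0.004,0,0,0,0,0,0.051],[-0.01,0,0,0,0,0,0.06],[-0.02,0,0,0,0,0,0.07],[-0.035,0,0,0,0,0,0.07],[-0.055,0,0,0,0,0,0.07],[-0.08,0,0,0,0,0,0.07],[-0.11,0,0,0,0,0,0.07]]]}}

```text
time_s: 9.25
position: [0.5489, 0.0629, 0.1362]
tcp_rot: [[-0.001, 1.0, 0.023], [0.0, 0.023, -1.0], [-1.0, -0.001, -0.0]]
force: [0.8, 0.1, 0.5]
opening: 0.804
```

Emit:
{"op": "play_rows", "data": {"rows": [[[0,-0.03,0,0,0,0,0.0],[0,-0.06,0,0,0,0,0.0],[0,-0.09,0,0,0,0,0.0],[0,-0.108,0,0,0,0,0.0],[0,-0.108,0,0,0,0,0.0],[0.03,-0.108,0,0,0,0,0.0],[0.06,-0.108,0,0,0,0,0.0],[0.08,-0.108,0,0,0,0,0.0],[0.09,-0.108,0,0,0,0,0.0],[0.091,-0.108,0,0,0,0,0.0],[0.091,-0.108,0,0,0,0,0.0]]]}}

```text
time_s: 10.35
position: [0.4427, 0.0603, 0.0444]
tcp_rot: [[0.001, 1.0, 0.023], [-0.0, 0.023, -1.0], [-1.0, 0.001, 0.0]]
force: [0.1, -1.0, 0.1]
opening: 0.011
```

Run:
```python
from h import *
s=read_state(); p=s["position"];print(p,s["force"],s["opening"])
c=cam("side"); save(c,"side5.png",(140,110,300,250),5);c=cam("top"); save(c,"top5.png",(180,95,290,220),4.8)
```

```text
[0.44268453 0.06026678 0.04436719] [ 0.1385523  -1.0178597   0.13779215] 0.011345971127381007
```

View pics/side5.png

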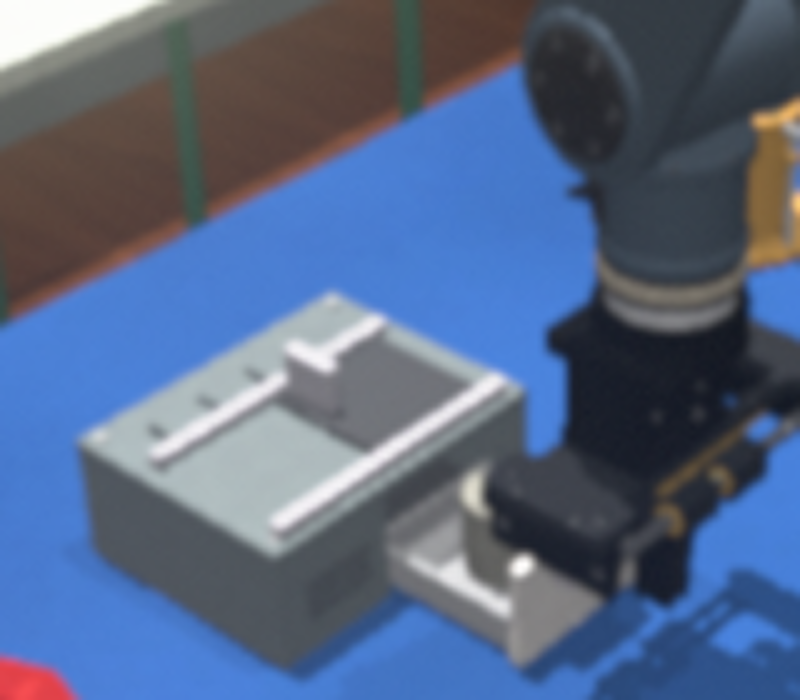

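View pics/top5.png

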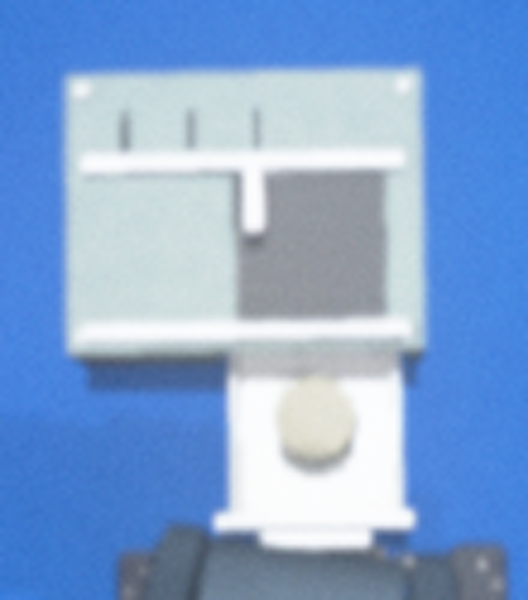

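Emit:
{"op": "play_rows", "data": {"rows": [[[0,0.008,0,0,0,0,0.0],[0,0.014,0,0,0,0,0.0],[0,0.018,0,0,0,0,0.0],[0,0.022,0,0,0,0,0.0],[0,0.026,0,0,0,0,0.0],[0,0.03,0,0,0,0,0.0],[0,0.035,0,0,0,0,0.0],[0,0.041,0,0,0,0,0.0],[0,0.047,0,0,0,0,0.0],[0,0.053,0,0,0,0,0.0],[0,0.059,0,0,0,0,0.0],[0,0.065,0,0,0,0,0.0]]]}}

```text
time_s: 11.65
position: [0.507, 0.0619, 0.0439]
tcp_rot: [[-0.0, 1.0, 0.023], [-0.0, 0.023, -1.0], [-1.0, -0.0, 0.0]]
force: [-1.3, -0.9, -1.2]
opening: 0.006
```

Emit:
{"op": "play_rows", "data": {"rows": [[[0,0.006,0,0,0,0,0.0],[0,0.012,0,0,0,0,0.0],[0,0.018,0,0,0,0,0.0],[0,0.023,0,0,0,0,0.0],[0,0.027,0,0,0,0,0.0],[0,0.031,0,0,0,0,0.0],[0,0.034,0,0,0,0,0.0],[0,0.036,0,0,0,0,0.0]]]}}

```text
time_s: 12.45
position: [0.5429, 0.0627, 0.0441]
tcp_rot: [[0.0, 1.0, 0.023], [-0.0, 0.023, -1.0], [-1.0, 0.0, 0.0]]
force: [-1.8, -1.0, -0.3]
opening: 0.005
```

Run:
```python
from h import *
s=read_state(); p=s["position"];print(p,s["force"],s["opening"])
c=cam("side"); save(c,"side6.png",(140,110,300,250),5);c=cam("top"); save(c,"top6.png",(180,95,290,220),4.8)
```

```text
[0.54293974 0.06272131 0.04408777] [-1.83783096 -1.01866799 -0.28009608] 0.0047979766052330276
```

View pics/side6.png

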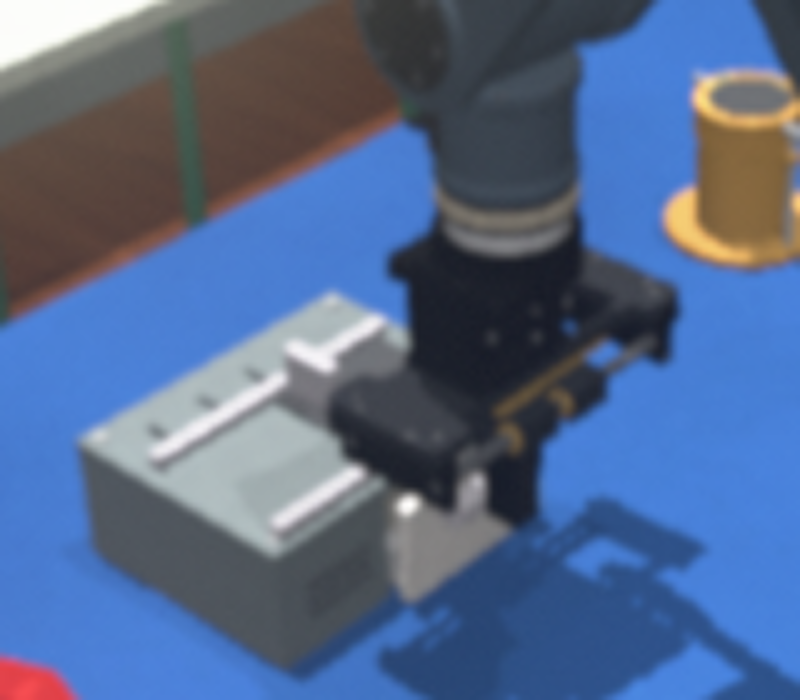

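Emit:
{"op": "play_rows", "data": {"rows": [[[0,0.002,0,0,0,0,0.0],[0,0.004,0,0,0,0,0.0],[0,0.006,0,0,0,0,0.0],[0,0.007,0,0,0,0,0.0],[0,0.007,0,0,0,0,0.0]]]}}

```text
time_s: 13.05
position: [0.5501, 0.0629, 0.0442]
tcp_rot: [[0.001, 1.0, 0.023], [0.0, 0.023, -1.0], [-1.0, 0.001, -0.0]]
force: [-0.9, 0.3, 0.2]
opening: 0.005
```

Emit:
{"op": "play_rows", "data": {"rows": [[[0,0.001,0,0,0,0,0.0],[0,0.002,0,0,0,0,0.0],[0,0.002,0,0,0,0,0.0]]]}}

```text
time_s: 13.35
position: [0.5512, 0.063, 0.044]
tcp_rot: [[-0.001, 1.0, 0.023], [0.0, 0.023, -1.0], [-1.0, -0.001, -0.0]]
force: [-1.2, -0.9, 0.7]
opening: 0.008
```

Emit:
{"op": "play_rows", "data": {"rows": [[[0,0.001,0,0,0,0,0.0],[0,0.002,0,0,0,0,0.0],[0,0.002,0,0,0,0,0.0]]]}}

```text
time_s: 13.65
position: [0.5512, 0.0631, 0.0438]
tcp_rot: [[-0.005, 1.0, 0.024], [0.0, 0.024, -1.0], [-1.0, -0.005, -0.0]]
force: [-6.2, -1.2, 3.5]
opening: 0.004
```

Emit:
{"op": "play_rows", "data": {"rows": [[[0,0.001,0,0,0,0,0.0],[0,0.0015,0,0,0,0,0.0],[0,0.0015,0,0,0,0,0.0]]]}}

```text
time_s: 13.95
position: [0.5512, 0.0631, 0.0437]
tcp_rot: [[-0.008, 1.0, 0.024], [0.0, 0.024, -1.0], [-1.0, -0.008, -0.0]]
force: [-8.2, -0.3, 5.0]
opening: 0.004
```

Emit:
{"op": "play_rows", "data": {"rows": [[[0,-0.003,0,0,0,0,0.0],[0,-0.01,0,0,0,0,0.0],[0,-0.03,0,0,0,0,0.0],[0,-0.07,0,0,0,0,0.0],[-0.04,-0.1,0,0,0,0,0.0],[-0.08,-0.1,0,0,0,0,0.0],[-0.12,-0.1,0,0,0,0,0.04],[-0.12,-0.1,0,0,0,0,0.04]]]}}

```text
time_s: 14.75
position: [0.46, 0.0603, 0.1689]
tcp_rot: [[0.015, 1.0, 0.023], [-0.001, 0.023, -1.0], [-1.0, 0.015, 0.002]]
force: [1.4, -0.4, -0.0]
opening: 0.112
```

Run:
```python
from h import *
s=read_state(); p=s["position"];print(p,s["force"],s["opening"])
c=cam("side"); save(c,"side7.png",(140,110,300,250),5);c=cam("top"); save(c,"top7.png",(185,100,285,185),8)
```

```text
[0.45997602 0.0603059  0.16890414] [ 1.37023188 -0.44555017 -0.00473627] 0.1116116902753042
```

View pics/side7.png

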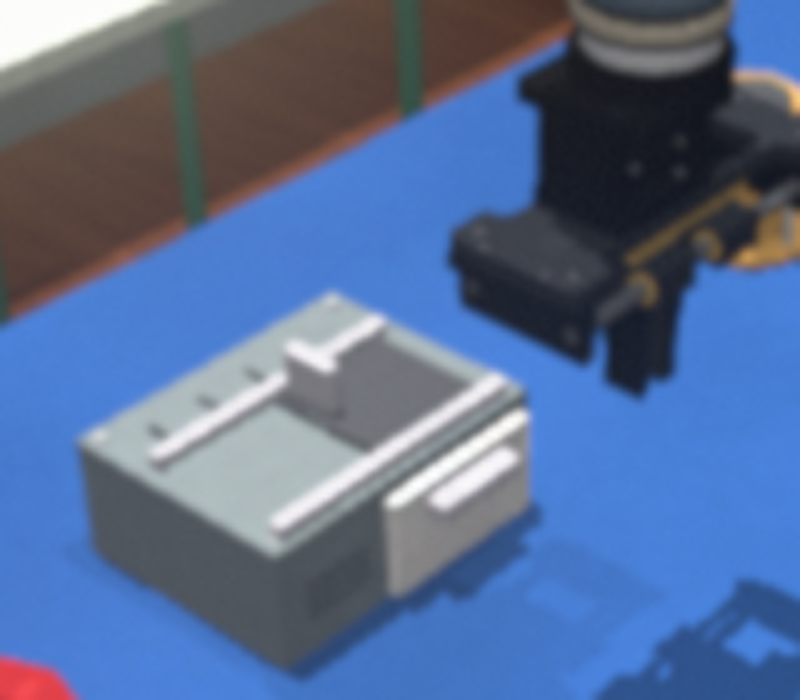

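View pics/top7.png

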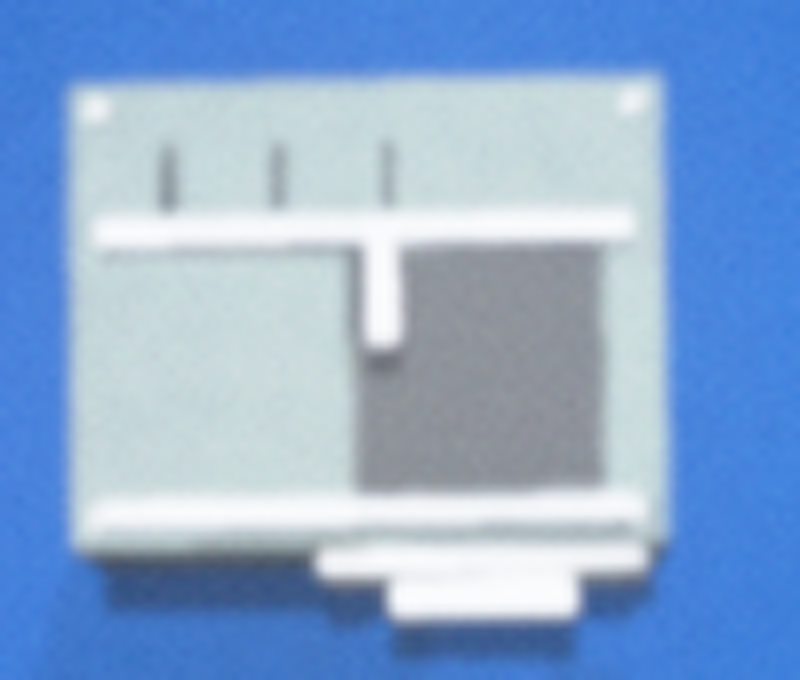

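Run:
```python
from h import *
v=[0.65963,0.10002,0.02203]
c=cam("top"); cs=cam("side")
p=back(c,[[383/8+184.5,346/8+99.5]],.111)[0]; print("tab front top world",p)
cc,ss=np.cos(v[2]),np.sin(v[2]);d=p[:2]-v[:2];print("viewer",cc*d[0]+ss*d[1],-ss*d[0]+cc*d[1])
for a,z in((287,349),(335,368),(313,340)):
    pass
for n,u in(("l",(338,370)),("r",(290,346))):
    q=back(cs,[[u[0]/5+139.5,u[1]/5+109.5]],.111)[0];d=q[:2]-v[:2];print(n,cc*d[0]+ss*d[1],-ss*d[0]+cc*d[1])
for x in(-.01,-.005,0,.005):
    t=W(v,[[x-.017,-.007,.111]]);print(x,proj(c,t),proj(cs,W(v,[[x-.017,-.002,.111],[x+.017,-.002,.111]])))
# drawer panel check
print(np.round((proj(c,W(v,[[-.083,.018,.066],[-.083,-.088,.066]]))-[184.5,99.5])*8,0))
s=read_state();R=np.array(s["tcp_rot"]);P=s["position"]
```

```text
tab front top world [0.64180116 0.09397376 0.111     ]
viewer -0.0179576984536843 -0.005652030711834521
l -0.020629828666323506 -0.007533083437483763
r 0.014894730032300338 -0.007090300428065969
-0.01 [[232.98058914 146.37563069]] [[207.34222174 185.30633079]
 [198.21090407 180.59173364]]
-0.005 [[232.94764789 144.36386626]] [[205.98353146 184.60474659]
 [196.88903959 179.90934257]]
0 [[232.91481496 142.35353997]] [[204.6303687  183.90604371]
 [195.57244363 179.22969682]]
0.005 [[232.88209056 140.34467184]] [[203.2826942  183.21020151]
 [194.26107963 178.55277719]]
[[321. 571.]
 [652. 564.]]
```

Emit:
{"op": "play_rows", "data": {"rows": [[[0,0.03,-0.005,0,0,0,0.05],[0,0.06,-0.01,0,0,0,0.05],[0,0.1,-0.015,0,0,0,0.05],[0,0.14,-0.02,0,0,0,0.05],[0,0.175,-0.025,0,0,0,0.05],[0,0.195,-0.028,0,0,0,0.05],[0,0.199,-0.028,0,0,0,0.05],[0,0.199,-0.028,0,0,0,0.05],[0,0.199,-0.028,0,0,0,0.05]]]}}

```text
time_s: 15.85
position: [0.6513, 0.0932, 0.1627]
tcp_rot: [[-0.004, 1.0, 0.023], [0.0, 0.023, -1.0], [-1.0, -0.004, -0.0]]
force: [0.2, -0.2, 0.2]
opening: 0.577
```

Run:
```python
from h import *
c=cam("side"); save(c,"side8.png",(140,110,300,250),5)
s=read_state(); p=s["position"];print(p,s["tcp_rot"],s["force"],s["opening"])
```

```text
[0.65145131 0.09318942 0.16316298] [[-3.15735478e-03  9.99727062e-01  2.31480643e-02]
 [ 3.80900523e-05  2.31482998e-02 -9.99732041e-01]
 [-9.99995015e-01 -3.15562703e-03 -1.11167051e-04]] [0.00283486 0.83156441 0.61313707] 0.5697685324982671
```

View pics/side8.png

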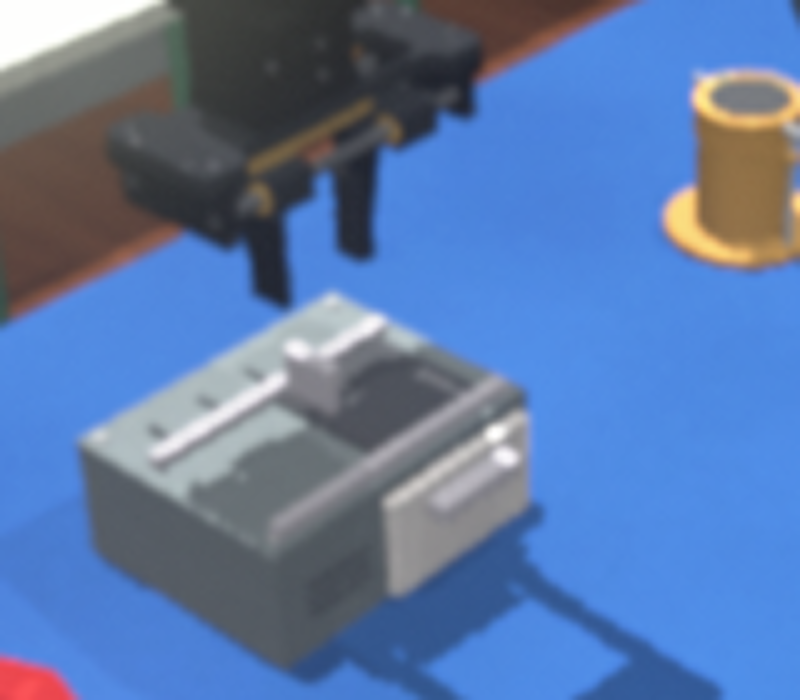

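Emit:
{"op": "play_rows", "data": {"rows": [[[0.015,0.002,0,0,0,0,0.05],[0.035,0.002,0,0,0,0,0.05],[0.05,0.002,0,0,0,0,0.05],[0.06,0.002,0,0,0,0,0.05],[0.068,0.002,0,0,0,0,0.05],[0.072,0.002,0,0,0,0,0.05],[0.072,0.002,0,0,0,0,0.05],[0.072,0.002,0,0,0,0,0.05]]]}}

```text
time_s: 16.7
position: [0.6559, 0.0933, 0.0925]
tcp_rot: [[0.001, 1.0, 0.023], [-0.0, 0.023, -1.0], [-1.0, 0.001, 0.0]]
force: [0.1, 0.7, -0.4]
opening: 0.575
```

Emit:
{"op": "play_rows", "data": {"rows": [[[0.002,0.001,0,0,0,0,0.05],[0.004,0.001,0,0,0,0,0.05],[0.006,0.001,0,0,0,0,0.05],[0.006,0.001,0,0,0,0,0.05],[0.006,0.001,0,0,0,0,0.05]]]}}

```text
time_s: 17.2
position: [0.6563, 0.0934, 0.086]
tcp_rot: [[-0.0, 1.0, 0.023], [0.0, 0.023, -1.0], [-1.0, -0.0, -0.0]]
force: [-0.6, 0.1, -0.2]
opening: 0.577
```

Run:
```python
from h import *
c=cam("side"); save(c,"side9.png",(140,110,300,250),5)
s=read_state(); p=s["position"];print(p,s["force"],s["opening"])
```

```text
[0.65636969 0.09338409 0.08603916] [ 1.08157465 -0.27815766 -0.53946746] 0.5728412131506401
```

View pics/side9.png

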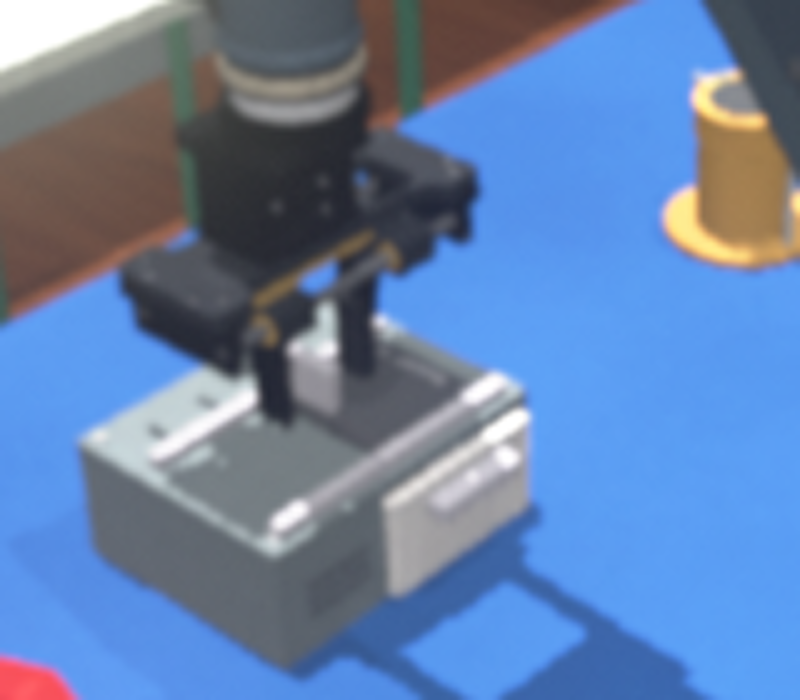

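Tab lies midway between the two fingers. Close.

Emit:
{"op": "play_rows", "data": {"rows": [[[0,0,0,0,0,0,0.03],[0,0,0,0,0,0,0.02],[0,0,0,0,0,0,0.01],[0,0,0,0,0,0,0.0],[0,0,0,0,0,0,0.0],[0,0,0,0,0,0,0.0],[0,0,0,0,0,0,0.0],[0,0,0,0,0,0,0.0]]]}}

```text
time_s: 18.05
position: [0.6564, 0.0936, 0.0861]
tcp_rot: [[-0.0, 1.0, 0.023], [0.0, 0.023, -1.0], [-1.0, 0.0, -0.0]]
force: [-0.2, 1.1, 0.1]
opening: 0.114
```

Emit:
{"op": "play_rows", "data": {"rows": [[[0,0,-0.003,0,0,0,0.0],[0,0,-0.007,0,0,0,0.0],[0,0,-0.012,0,0,0,0.0],[0,0,-0.017,0,0,0,0.0],[0,0,-0.022,0,0,0,0.0],[0,0,-0.027,0,0,0,0.0],[0,0,-0.031,0,0,0,0.0],[0,0,-0.034,0,0,0,0.0],[0,0,-0.035,0,0,0,0.0],[0,0,-0.035,0,0,0,0.0],[0,0,-0.035,0,0,0,0.0]]]}}

```text
time_s: 19.15
position: [0.6557, 0.1274, 0.086]
tcp_rot: [[0.0, 1.0, 0.024], [-0.002, 0.024, -1.0], [-1.0, 0.0, 0.002]]
force: [0.9, -6.7, 0.4]
opening: 0.111
```

Run:
```python
from h import *
c=cam("side"); save(c,"side10.png",(150,130,270,230),6.5);c=cam("top"); save(c,"top10.png",(185,100,285,185),8)
s=read_state(); p=s["position"];print(p,s["force"],s["opening"])
```

```text
[0.6557171  0.1273633  0.08602136] [-0.03606269 -7.06017864  0.76353005] 0.11380389061887702
```

View pics/side10.png

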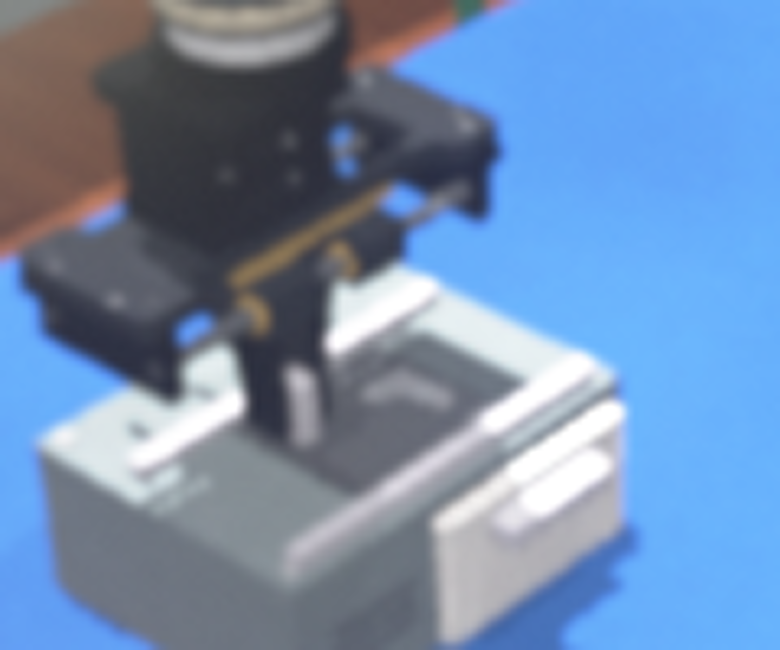

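View pics/top10.png

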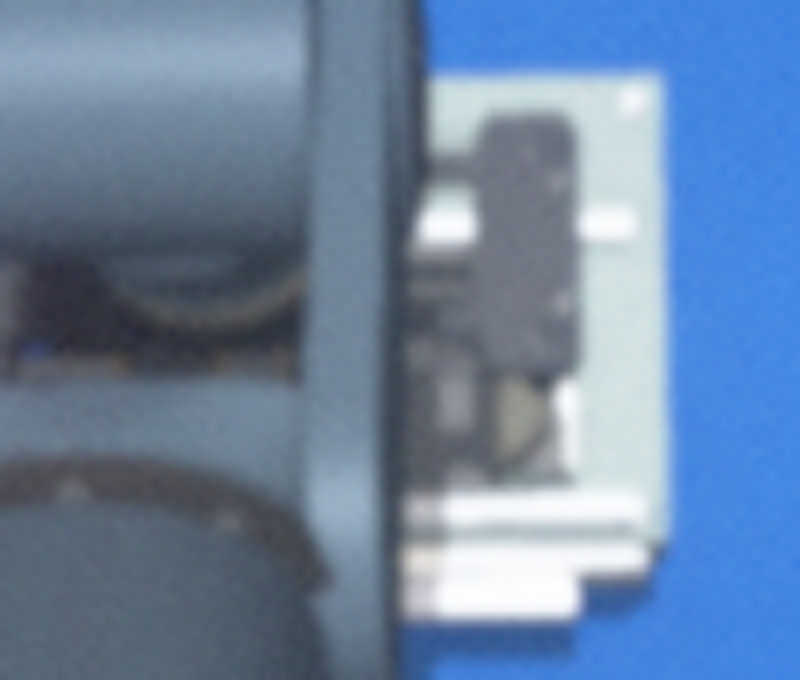

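Emit:
{"op": "play_rows", "data": {"rows": [[[0,0,-0.001,0,0,0,0.0],[0,0,-0.001,0,0,0,0.0],[0,0,-0.001,0,0,0,0.0],[0,0,-0.001,0,0,0,0.0],[0,0,-0.001,0,0,0,0.0],[0,0,-0.001,0,0,0,0.0]]]}}

```text
time_s: 19.85
position: [0.6557, 0.1282, 0.086]
tcp_rot: [[0.0, 1.0, 0.024], [-0.002, 0.024, -1.0], [-1.0, 0.0, 0.002]]
force: [0.8, -7.8, -0.0]
opening: 0.113
```

Run:
```python
from h import *
v=[0.65963,0.10002,0.02203]
for i in range(4):
    cs=cam("side"); s=read_state(); print(np.round(s["position"],4),np.round(s["force"],1),s["opening"])
x=-.001
pts=np.vstack([proj(cs,W(v,[[x-.017,y,z]])) for y in(.023,.033) for z in(.081,.111)])
save(cs,"side11.png",(180,160,240,210),12,pts=pts)
save(cs,"side11b.png")
r=trace("side","tab"); print([(q["p"],q["at"]) for q in r][:2])
```

```text
[0.6557 0.1283 0.086 ] [-0.2 -7.3  0.5] 0.11316623928594492
[0.6557 0.1282 0.086 ] [-0.5 -7.2  0.1] 0.11026485531358358
[0.6557 0.1282 0.086 ] [ 0.8 -6.3 -0.1] 0.11581727272908722
[0.6557 0.1283 0.086 ] [-0.6 -7.  -0. ] 0.11156205397327998
[(0.66, [204.2, 195.1])]
```

View pics/side11.png

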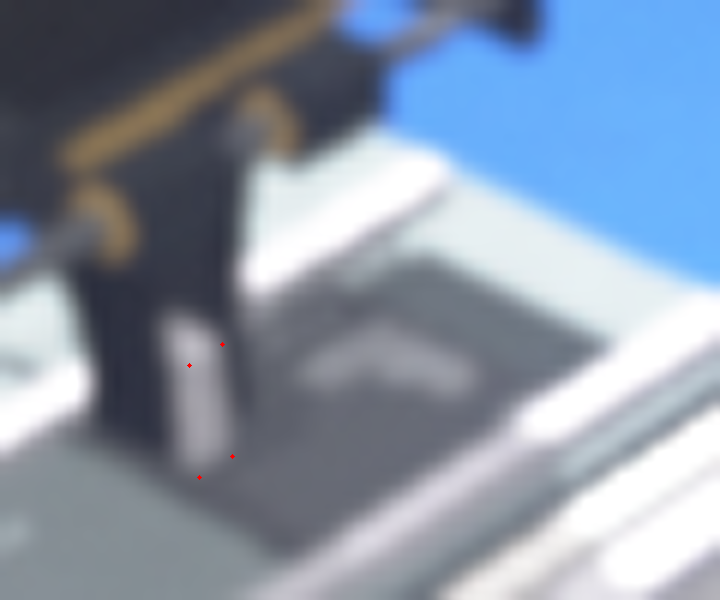

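View pics/side11b.png

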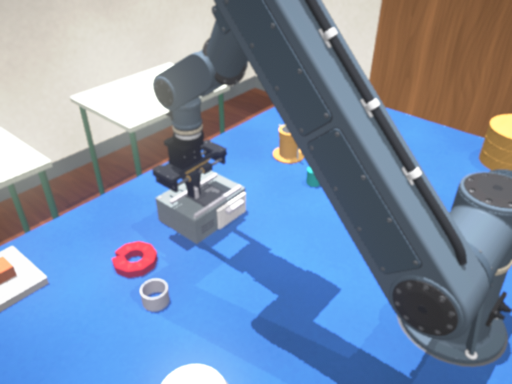

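Run:
```python
from h import *
c=cam("top"); save(c,"top12.png",None,1.5)
print(hand_in()); s=read_state(); print(s["time_s"],np.round(s["position"],4),np.round(s["force"],1))
```

```text
the job is handed in; nothing more can be done
None
the job is handed in; nothing more can be done
```

View pics/top12.png

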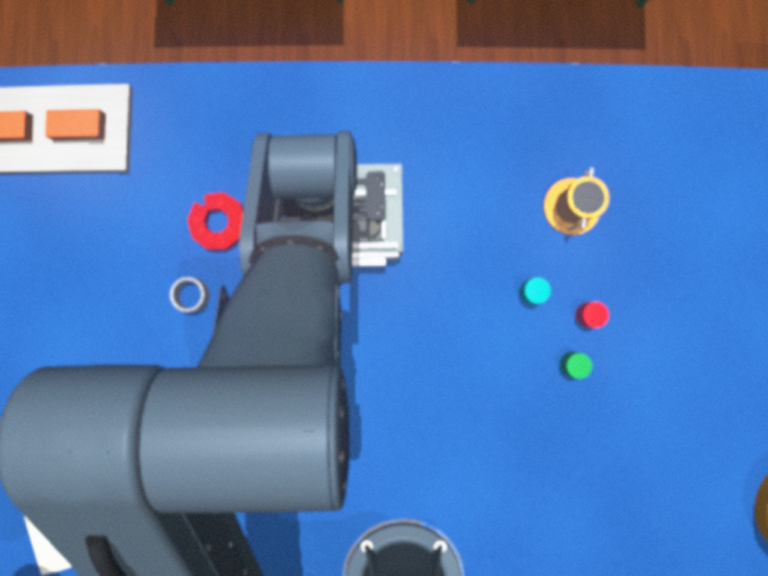

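The core is in the shut drawer and the shutter is held at about half travel, handed in at about 20 s of the 59 s allowed.

- **Core:** I lowered the plain grey core upright onto the drawer floor until it touched (about 5 N), opened the fingers and lifted clear. A picture taken afterwards showed it standing upright in the drawer.
- **Drawer:** I pushed the drawer at its pull until it hit the stop (about 8 N). Pictures show it shut.
- **Shutter:** I pinched the tab and slid it to the middle mark. It was steady before hand-in, at about 7 N of spring force, with the fingers still 10 mm apart on the tab.
- **How exact the half position is:** The two position checks differ slightly. Travel measured from the closed position is 34.6 mm, while the camera fit of the box puts the tab about 0.4 mm past the middle mark. The arm hid the mark itself from both cameras, so I could not see the tab line up with it.
- **Other lab things:** In the last top picture, the look-alikes, ring, mould and red weight appear to be where they started.

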